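Close the clip-down medicine case

TASK

Close the wooden case: take the lid by its handle, hook its tongue under the lip at the end of the case, and swing the other end down until the lid lies flat on the rim. Then snap the four steel clips fully down over the lid in opposite-corner order: one clip, next the one diagonally across from it, then the remaining two. Leave the cup, jar and pill caddy standing where they are.

Things in the scene. Friction and masses are not known exactly. Their poses are not given: they have to be found in the camera images.
- case: Open wooden case 170 x 104 mm, walls 60 mm high, fixed on a round steel tray (400 mm across, rim 14 mm high). Origin: centre of the case's underside; z up, x along the case, its -x end nearer the robot. The flat rim is at z = 60 mm. At the +x end a low stop rises to z = 68, its inner face at x = 79.
- case_lip (a point): Middle of the lower inner edge of the wooden lip at the case's -x end; case-frame point (-69, 0, 71) mm. The lip, 84 mm long in y and 5 mm thick, overhangs the rim with an 11 mm gap; a back stop closes the gap at x = -79. Between back stop and end stop the lid has 5 mm play, so it goes in only tongue first with its other end raised; seated, the tongue's tip is near x = -76.5, y = 0.
- lid_grip (a point): Centre of the upright bar handle on the loose wooden lid: bar 12 mm (lid x) by 44 mm (lid y) by 28 mm high. Axes: the lid's. The lid starts flat on the stand beside the tray: plate 137 x 100 x 8 mm, about 160 g, upper face 14 mm and underside 22 mm below this point; it spans lid x -63.5 to +73.5 mm, y +-50 mm from here. A tongue 60 wide, 5 thick, flush beneath, juts 16 mm from its -x edge.
- lid_tongue (a point): Middle of the end of the lid's tongue, half-way through its 5 mm thickness; 79.5 mm from the handle along the lid's -x and 19.5 mm below the handle's centre. Lid axes.
- clip_1 (a joint): Steel spring clip, 22 mm wide, 3 mm thick, on the case's +y long side, near the lip. Joint 0 = open (as it starts), 1.6 rad = snapped flat over the lid. Hinge line along case x through case-frame point (-40, 57, 52) mm. Over-centre spring: about 6 N at the free end starts it, less and less as it swings, and past about 1.1 rad it snaps shut by itself.
- clip_1_tip (a point): Middle of the free end of clip_1. Open, the free end stands up 26 mm above its hinge line and 20 mm outboard of it; pushed inward it passes over the hinge (at most 33 mm above it) and, shut, lies 27 mm inboard of the hinge with its upper face 20.5 mm above the hinge line (72.5 mm above the case's underside).
- clip_2 (a joint): Steel spring clip, 22 mm wide, 3 mm thick, on the case's +y long side, at the end away from the lip. Joint 0 = open (as it starts), 1.6 rad = snapped flat over the lid. Hinge line along case x through case-frame point (56, 57, 52) mm. Over-centre spring: about 6 N at the free end starts it, less and less as it swings, and past about 1.1 rad it snaps shut by itself.
- clip_2_tip (a point): Middle of the free end of clip_2. Open, the free end stands up 26 mm above its hinge line and 20 mm outboard of it; pushed inward it passes over the hinge (at most 33 mm above it) and, shut, lies 27 mm inboard of the hinge with its upper face 20.5 mm above the hinge line (72.5 mm above the case's underside).
- clip_3 (a joint): Steel spring clip, 22 mm wide, 3 mm thick, on the case's -y long side, at the end away from the lip; diagonally opposite clip_1. Joint 0 = open (as it starts), 1.6 rad = snapped flat over the lid. Hinge line along case x through case-frame point (56, -57, 52) mm. Over-centre spring: about 6 N at the free end starts it, less and less as it swings, and past about 1.1 rad it snaps shut by itself.
- clip_3_tip (a point): Middle of the free end of clip_3. Open, the free end stands up 26 mm above its hinge line and 20 mm outboard of it; pushed inward it passes over the hinge (at most 33 mm above it) and, shut, lies 27 mm inboard of the hinge with its upper face 20.5 mm above the hinge line (72.5 mm above the case's underside).
- clip_4 (a joint): Steel spring clip, 22 mm wide, 3 mm thick, on the case's -y long side, near the lip; diagonally opposite clip_2. Joint 0 = open (as it starts), 1.6 rad = snapped flat over the lid. Hinge line along case x through case-frame point (-40, -57, 52) mm. Over-centre spring: about 6 N at the free end starts it, less and less as it swings, and past about 1.1 rad it snaps shut by itself.
- clip_4_tip (a point): Middle of the free end of clip_4. Open, the free end stands up 26 mm above its hinge line and 20 mm outboard of it; pushed inward it passes over the hinge (at most 33 mm above it) and, shut, lies 27 mm inboard of the hinge with its upper face 20.5 mm above the hinge line (72.5 mm above the case's underside).
- cup: Rust-brown glazed cup, 72 mm across, 72 mm high, standing loose on the tray: leave it. Origin: centre of its underside.
- jar: Clear plastic screw-top jar, 60 mm across, 70 mm high, standing loose on the tray: leave it. Origin: centre of its underside.
- caddy: White round two-tier pill caddy, 68 mm across, 62 mm high, standing loose on the tray: leave it. Origin: centre of its underside.
Mind the look-alikes: they are no part of the job. What is shaped like the part that bears lid_grip but green or purple is not meant.

How it is judged:
By the outcome, as a careful person would: the job done as asked, in the order asked, and still so for the second after the job is handed in, with the robot touching nothing.
It also fails if it takes over 58 s, if anything falls off the work surface, if the arm or the gripper's body presses on something with over 40 N, if the wrist force passes 120 N, or if a joint passes its speed limit or range.

ROBOT

A 6-joint arm with a two-finger parallel gripper is mounted at the origin on the work surface. World frame = base frame: x ahead of the robot, y to its left, z up, the work surface at z = 0. Lengths are in m, angles in rad, forces in N, time in s.
With the tool pointing down it reaches from about 0.375 to 0.9 m from the base axis. Payload 3.1 kg.
Tool frame: the origin (TCP) lies between the finger pads; the fingertips stand manip.nose_length ahead of it and the grasp point (between the pads) lies 5 mm behind it (manip.nose_length is the distance from the TCP to the fingertips, in m); z points along the fingers, y is the line along which they close (so a half turn about z gives the same grasp; the last joint's range is limited). The gripper opens to 85 mm and grips with 20 to 120 N. Pads are 22 mm wide; open, the fingers measure 114 mm over their backs; the gripper's body (76 mm by 85 mm) begins 54 mm behind the grasp point. The pads swing forward as they close: fully open they stand 13 mm farther back than shut.
Start: joints at [-1.308, 0.527, 1.433, -0, 1.181, -0.178], TCP at [0.267, -0.565, 0.245] pointing down, gripper open.
Joint ranges: [-3.08, 3.08], [-0.75, 2.2], [0.22, 2.44], [-1.43, 4.57], [0, 2.65], [-2.85, 2.85]. Speed limits (rad/s): [2.79, 2.79, 3.14, 3.14, 3.14, 3.14].

INTERFACE

Orientations are given as a unit quaternion [x, y, z, w].
In Python, from station import monitor, eyes, job, manip gives the robot as it stands.
- The arm moves only by the shell command python3 -m pendant 'ROWS' [FORCE]. ROWS is JSON, a list that holds one entry, the list of rows, each a list of 7 numbers: the shift along the tool's x, y, z as a fraction of full scale, then the turn, a rotation vector about the tool's x, y, z as a fraction of full scale, then the opening, from 0 (shut) to 1 (fully open). A call has 1 to 20 rows; each row shifts and turns the commanded pose from where the row before left it, along the tool's axes as they then stand; what a row does not reach is not made up. Full scale, the value 1, is 800 mm for a shift and 0.12 rad for a turn. A row lasts 1/10 s, in which the tool goes at most 50 mm and 8.59 degrees, less where a joint would pass 70% of its speed; a pose out of reach is approached as far as the arm can. A call with a number of a shift or a turn outside -1 to 1 is refused whole. A call with a gripper value outside its range is refused whole. The fingers move at their own pace and stop on an object; FORCE is the grip in N (left out, the last holds). Time passes only in rows, so rows that do not move let the fingers close. It gives the time, the measured TCP pose, the force, the opening and the grip force at its end, in the units of the state.
- monitor.sense(): the state, without advancing time (a new reading comes with each control period).
- eyes.snapshot(name): name is "side" or "top" or "wrist"; returns a dict with "pixels" (400x640x3 uint8, red, green, blue), "depth" (400x640 float32, m along the optical axis (not along the pixel's ray), 0 where there is no reading), "intrinsics" (3x3 intrinsics, pixels), "eye" and "attitude" of the camera in the world. Camera axes: x right, y down, z forward; pixel columns grow to the right and rows downward; lengths in m; the calibration is good to about 2 mm. A picture is of the moment at which its call begins.
- job.sign_off(): hands the job in; it is judged then, once.
The state is a dict: "t": time; "q": joint angles; "qd": joint speeds; "tau": joint torques, N m; "tcp_pos": TCP position; "tool_rot": TCP orientation; "force": force on the tool from outside, world axes, zero at the start; "ft_torque": the same for the moment, N m; "finger_gap": opening from 0.0 (shut) to 1.0 (fully open); "gripper_force": force on a finger pad.
Only numpy, scipy, OpenCV 4.12 (cv2) and the standard library are available. Lean on these libraries where they do the work, as an engineer would, in place of code of your own. Each camera call takes 0.05 s, during which the arm holds its last target. There are 200 camera calls.

## Working session

There is one attempt and no reset: what is moved stays moved. The work goes in short steps, Python scripts to look and compute and a shell command to move; the robot and the scene stay as the last step left them, time stands still between calls to the robot, and variables do not carry over. Pictures are saved under pics/ and viewed, at most 10 in all, crops included, and the job is handed in when it is done.

```bash
ls; mkdir -p pics; cat > h.py <<'E'
import numpy as np, cv2
from scipy.spatial.transform import Rotation as R
from station import monitor, eyes, job, manip
def snap(n,f=None):
    s=eyes.snapshot(n); np.savez('/tmp/%s.npz'%(f or n),**{k:np.array(s[k]) for k in s})
    if f: cv2.imwrite('pics/%s.png'%f,s['pixels'][:,:,::-1])
    return s
def rot(a):
    a=np.array(a); return a if a.shape==(3,3) else R.from_quat(a).as_matrix()
def world(s,u,v,d=None):
    d=s['depth'][int(v),int(u)] if d is None else d
    K=np.array(s['intrinsics']); p=np.array([(u-K[0,2])/K[0,0],(v-K[1,2])/K[1,1],1])*d
    return rot(s['attitude'])@p+np.array(s['eye'])
def cloud(s):
    v,u=np.mgrid[0:400,0:640]; K=np.array(s['intrinsics']); d=s['depth']
    p=np.stack([(u-K[0,2])/K[0,0]*d,(v-K[1,2])/K[1,1]*d,d],-1)
    return p@rot(s['attitude']).T+np.array(s['eye'])
E
python3 - <<'E'
from h import *
print(monitor.sense(), manip.nose_length)
for n in ("top","side","wrist"):
    s=snap(n,n+'0'); print(n,np.array(s['eye']),np.array(s['attitude']),np.array(s['intrinsics'])[0])
E
```

```text
pics
{'t': 0.0, 'q': array([-1.30846597e+00,  5.28510918e-01,  1.43386554e+00,  1.15250807e-06,
        1.18138150e+00, -1.78480049e-01]), 'qd': array([-0.00075624, -0.00129685,  0.00045283, -0.00140074, -0.0007783 ,
       -0.00057866]), 'tau': array([-3.82456419e-04, -4.42351985e+01, -1.78028226e+01, -1.35532564e-04,
        8.36666557e-03,  3.28148900e-06]), 'tcp_pos': array([ 0.26653386, -0.56458532,  0.24431777]), 'tool_rot': array([ 9.75808418e-01,  2.18624699e-01, -4.48445297e-05, -1.08172010e-03]), 'force': array([ 0.46899079, -0.32435509, -0.53767208]), 'ft_torque': array([-0.09214597,  0.04201093, -0.01126019]), 'gripper_force': 0.0, 'finger_gap': 0.9975378965349063} 0.014
top [0.27464987 0.13608947 1.35291092] [-0.69398886  0.71463297 -0.0611314   0.06278642] [447.25116753   0.         320.34935187]
side [0.10786469 0.70395134 0.75803868] [-0.27074166  0.8785199  -0.37444332  0.12121858] [362.66239358   0.         319.11152067]
wrist [ 0.33920821 -0.52973983  0.37337714] [ 0.83355749 -0.52849033 -0.08652288  0.13562332] [310.95334251   0.         327.38333586]
```

View pics/top0.png

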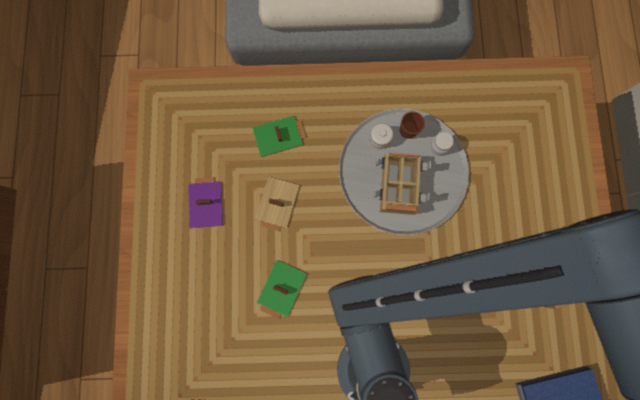

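View pics/side0.png

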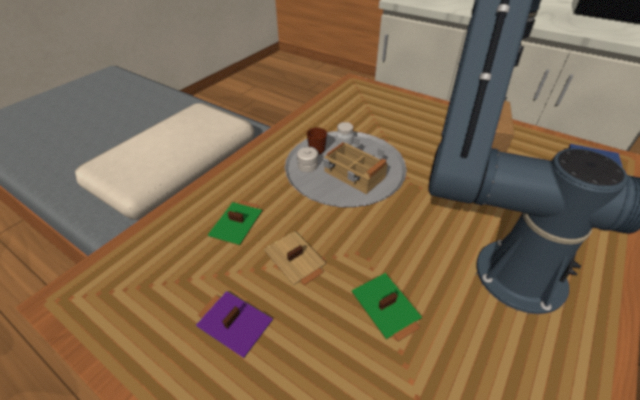

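The top view shows the plain wooden lid at (278,203), with its tongue at the lower left (270,224). The case is at (402,182) with its lip at the bottom (402,208). The cup, jar and caddy are behind it at (412,124), (443,142) and (381,134). The side view agrees.

```bash
python3 - <<'E'
from h import *
s=dict(np.load('/tmp/top0.npz')); c=cloud(s); 
for u,v in ((278,203),(290,190),(268,223),(265,200),(402,208),(402,182),(412,124),(443,142),(381,134),(300,240)): print(u,v,c[v,u].round(4))
a=s['pixels'][130:240,230:480,::-1]
t=np.hstack([cv2.resize(a[20:110,140:220],None,fx=6,fy=6,interpolation=3)[:540],cv2.resize(a[40:102,10:80],None,fx=4.5,fy=8.7,interpolation=3)[:540,:310]])
t=cv2.resize(a[20:110,140:220],None,fx=6,fy=6,interpolation=3); l=cv2.resize(a[40:108,15:75],None,fx=5,fy=5,interpolation=3)
o=np.zeros((540,780,3),np.uint8); o[:t.shape[0],:480]=t; o[:340,480:]=l; cv2.imwrite('pics/crop1.png',o)
E
```

```text
278 203 [0.4866 0.2631 0.0324]
290 190 [0.5298 0.2282 0.0077]
268 223 [0.4309 0.2971 0.0024]
265 200 [0.5015 0.3054 0.0047]
402 208 [ 0.4539 -0.0976  0.0796]
402 182 [ 0.5352 -0.107   0.0538]
412 124 [ 0.728  -0.1575  0.0111]
443 142 [ 0.6486 -0.2322  0.0729]
381 134 [ 0.6812 -0.051   0.0656]
300 240 [ 0.377   0.2013 -0.003 ]Traceback (most recent call last):
  File "<stdin>", line 5, in <module>
    return _nx.concatenate(arrs, 1, dtype=dtype, casting=casting)
           ~~~~~~~~~~~~~~~^^^^^^^^^^^^^^^^^^^^^^^^^^^^^^^^^^^^^^^
ValueError: all the input array dimensions except for the concatenation axis must match exactly, but along dimension 0, the array at index 0 has size 540 and the array at index 1 has size 539
```

```bash
cat >> h.py <<'E'
def tool(yx,tilt=0.):
    "rotation with tool z down, tool x at world yaw yx, then turned by tilt about tool x"
    return (R.from_euler('z',yx)*R.from_euler('x',np.pi)*R.from_euler('x',tilt))
def plan(p,Rt=None,dp=45.,da=.115,n=None,p0=None,R0=None):
    st=monitor.sense(); p0=st['tcp_pos'] if p0 is None else np.array(p0); R0=R.from_quat(st['tool_rot']) if R0 is None else R0
    Rt=R0 if Rt is None else Rt; rv=(R0.inv()*Rt).as_rotvec(); d=np.array(p)-p0
    n=n or int(max(1,np.ceil(np.linalg.norm(d)*1000/dp),np.ceil(np.linalg.norm(rv)/da)))
    print('n',n,'yaw0',np.degrees(R0.as_euler('ZYX'))[0].round(1),'rotvec',rv.round(3))
    for k in range(n):
        Rk=R0*R.from_rotvec(rv*k/n); x=Rk.inv().apply(d/n)/.8
        print([*x.round(4).tolist(),*(rv/n/.12).round(3).tolist()])
E
python3 - <<'E'
from h import *
s=dict(np.load('/tmp/top0.npz')); c=cloud(s); a=s['pixels'][:,:,::-1]
w=dict(np.load('/tmp/wrist0.npz')); Rw=rot(w['attitude']); T=R.from_quat(monitor.sense()['tool_rot']).as_matrix()
print('cam fwd in tool',(T.T@Rw).round(3), T.T@(w['eye']-monitor.sense()['tcp_pos']))
t=cv2.resize(a[150:218,370:440],None,fx=6,fy=6,interpolation=3); l=cv2.resize(a[170:236,250:306],None,fx=6,fy=6,interpolation=3)
o=np.zeros((410,780,3),np.uint8); o[:408,:420]=t; o[:396,420:756]=l; cv2.imwrite('pics/crop1.png',o)
E
```

```text
cam fwd in tool [[-0.    -0.948 -0.318]
 [ 1.    -0.001  0.001]
 [-0.001 -0.318  0.948]] [ 0.08068818 -0.00086123 -0.12881344]
```

View pics/crop1.png

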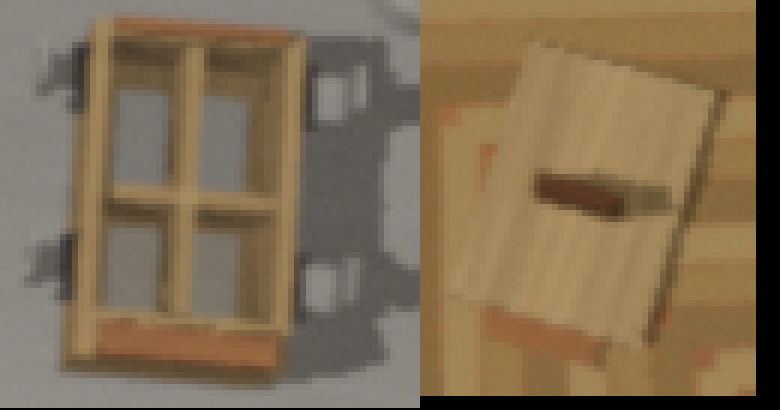

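The crop shows the lid plate's corners at about (530,42), (725,95), (645,342) and (458,297), with the handle top at (580,196). The rim's top corners are at (95,18) and (305,38), and the lip lies along the bottom from (95,342) to (283,350).

```bash
cat >> h.py <<'E'
def onz(s,u,v,z):
    e=np.array(s['eye']); r=world(s,u,v,1.)-e; return e+r*(z-e[2])/r[2]
E
python3 - <<'E'
from h import *
s=dict(np.load('/tmp/top0.npz')); c=cloud(s)
L=[onz(s,250+(x-420)/6-.4,170+y/6-.4,.008) for x,y in ((530,42),(725,95),(645,342),(458,297))]
L=np.array(L); print(L.round(4)); m=L[0]+L[1]-L[2]-L[3]; n=L[0]+L[3]-L[1]-L[2]
print('lid yaw',np.degrees(np.arctan2(m[1],m[0])),np.degrees(np.arctan2(n[1],n[0]))-90, L.mean(0), [np.linalg.norm(L[i]-L[i-1]) for i in range(4)])
print('handle',onz(s,276.3,202.3,.032))
C=np.array([onz(s,370+x/6-.4,150+y/6-.4,.066) for x,y in ((95,18),(305,38),(290,330))]); print(C.round(4))
d=C[0]-C[1];print('case yaw',np.degrees(np.arctan2(d[1],d[0]))-90); d=C[1]-C[2];print(np.degrees(np.arctan2(d[1],d[0])))
# depth patch heights
print('lid plane z',np.median(c[185:195,275:285,2]),'table z',np.median(c[230:240,230:250,2]),'tray z',np.median(c[200:205,350:372,2]))
E
```

```text
[[0.5737 0.2954 0.008 ]
 [0.543  0.196  0.008 ]
 [0.4176 0.2389 0.008 ]
 [0.4432 0.3328 0.008 ]]
lid yaw -17.42811404467491 -16.211576400991007 [0.49436504 0.26578328 0.008     ] [np.float64(0.13576381604397186), np.float64(0.1040422811656924), np.float64(0.13248155396671854), np.float64(0.0973684765776202)]
handle [0.48893107 0.26819623 0.032     ]
[[ 0.6232 -0.061   0.066 ]
 [ 0.6099 -0.1641  0.066 ]
 [ 0.4644 -0.1469  0.066 ]]
case yaw -7.366231128675125
-6.727742451999527
lid plane z 0.006246495316528544 table z -0.001435418749717643 tray z 0.002302625986990381
```

```bash
python3 - <<'E'
from h import *
plan([.535,-.11,.29],tool(np.radians(83)),dp=43)
E
```

```text
n 13 yaw0 25.3 rotvec [-1.000e-03 -1.000e-03 -1.008e+00]
[0.042, -0.0285, -0.0043, -0.001, -0.001, -0.646]
[0.0441, -0.0252, -0.0043, -0.001, -0.001, -0.646]
[0.0459, -0.0217, -0.0043, -0.001, -0.001, -0.646]
[0.0474, -0.0181, -0.0043, -0.001, -0.001, -0.646]
[0.0487, -0.0144, -0.0043, -0.001, -0.001, -0.646]
[0.0497, -0.0105, -0.0043, -0.001, -0.001, -0.646]
[0.0503, -0.0067, -0.0043, -0.001, -0.001, -0.646]
[0.0507, -0.0027, -0.0044, -0.001, -0.001, -0.646]
[0.0508, 0.0012, -0.0044, -0.001, -0.001, -0.646]
[0.0505, 0.0051, -0.0044, -0.001, -0.001, -0.646]
[0.05, 0.009, -0.0044, -0.001, -0.001, -0.646]
[0.0491, 0.0129, -0.0044, -0.001, -0.001, -0.646]
[0.048, 0.0166, -0.0044, -0.001, -0.001, -0.646]
```

```bash
python3 -m pendant '[[[0.042,-0.0285,-0.0043,0,0,-0.646,1],[0.044,-0.025,-0.0043,0,0,-0.646,1],[0.046,-0.022,-0.0043,0,0,-0.646,1],[0.0475,-0.018,-0.0043,0,0,-0.646,1],[0.0487,-0.0144,-0.0043,0,0,-0.646,1],[0.05,-0.0105,-0.0043,0,0,-0.646,1],[0.05,-0.007,-0.0043,0,0,-0.646,1],[0.05,-0.003,-0.0044,0,0,-0.646,1],[0.05,0.001,-0.0044,0,0,-0.646,1],[0.05,0.005,-0.0044,0,0,-0.646,1],[0.05,0.009,-0.0044,0,0,-0.646,1],[0.049,0.013,-0.0044,0,0,-0.646,1],[0.048,0.0166,-0.0044,0,0,-0.646,1],[0,0,0,0,0,0,1]]]'
python3 - <<'E'
from h import *
s=snap('wrist','w1')
a=s['pixels'][:,:,::-1]; cv2.imwrite('pics/w1b.png',cv2.resize(a,(800,500),interpolation=3))
plan([.49,.265,.20],tool(np.radians(73)),dp=43)
E
```

```text
t: 1.55
tcp_pos: [0.5357, -0.1075, 0.2908]
tool_rot: [0.747, 0.665, 0.001, 0.0]
force: [-0.2, -0.6, -0.1]
finger_gap: 0.995
gripper_force: 0.0
n 10 yaw0 83.2 rotvec [0.    0.    0.179]
[0.0458, -0.0111, 0.0113, 0.0, 0.0, 0.149]
[0.0456, -0.0119, 0.0113, 0.0, 0.0, 0.149]
[0.0454, -0.0127, 0.0113, 0.0, 0.0, 0.149]
[0.0452, -0.0135, 0.0113, 0.0, 0.0, 0.149]
[0.0449, -0.0143, 0.0113, 0.0, 0.0, 0.149]
[0.0447, -0.0151, 0.0113, 0.0, 0.0, 0.149]
[0.0444, -0.0159, 0.0113, 0.0, 0.0, 0.149]
[0.0441, -0.0167, 0.0113, 0.0, 0.0, 0.149]
[0.0438, -0.0175, 0.0113, 0.0, 0.0, 0.149]
[0.0435, -0.0182, 0.0113, 0.0, 0.0, 0.149]
```

View pics/w1b.png

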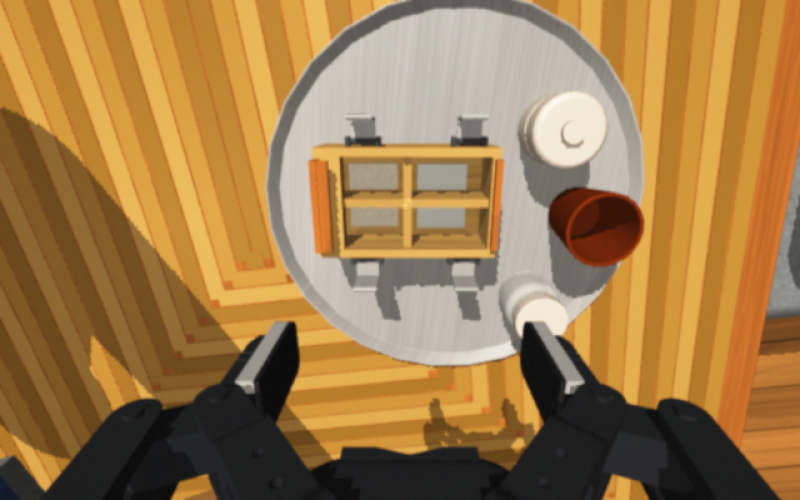

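The wrist view shows the case at 315–500 × 147–257 (in 800 px width), with the orange lip on the left at x≈322 and the end stop at x≈497. The clips are at (362,130), (471,130), (367,275) and (466,275), all open.

```bash
python3 - <<'E'
from h import *
s=dict(np.load('/tmp/w1.npz')); c=cloud(s); px=s['pixels'].astype(int)
sub=(slice(110,215),slice(245,410)); z=c[sub][...,2]
print('tray z',np.median(c[250:280,330:350,2]), np.median(c[60:80,300:400,2]))
h,e=np.histogram(z,np.arange(-.01,.1,.002)); print([(round(b,3),n) for b,n in zip(e,h) if n>60])
r=px[sub][...,0]; g=px[sub][...,1]; b=px[sub][...,2]
wood=(r-b>60)
for nm,m in (('rim',wood&(z>.056)&(z<.071)),('lip/hi',wood&(z>.071)&(z<.09)),('all',wood&(z>.056))):
    p=c[sub][m]; rect=cv2.minAreaRect((p[:,:2]*1000).astype(np.float32)); print(nm,m.sum(),rect,np.median(p[:,2]))
steel=(abs(r-b)<25)&(z>.05)
p=c[sub][steel]; print('steel',steel.sum())
E
python3 -m pendant '[[[0.046,-0.011,0.0113,0,0,0.15,1],[0.046,-0.012,0.0113,0,0,0.15,1],[0.045,-0.013,0.0113,0,0,0.15,1],[0.045,-0.0135,0.0113,0,0,0.15,1],[0.045,-0.014,0.0113,0,0,0.15,1],[0.045,-0.015,0.0113,0,0,0.15,1],[0.044,-0.016,0.0113,0,0,0.15,1],[0.044,-0.017,0.0113,0,0,0.15,1],[0.044,-0.0175,0.0113,0,0,0.15,1],[0.0435,-0.018,0.0113,0,0,0.15,1],[0,0,0,0,0,0,1]]]'
python3 - <<'E'
from h import *
s=snap('wrist','w2')
a=s['pixels'][:,:,::-1]; cv2.imwrite('pics/w2b.png',cv2.resize(a,(800,500),interpolation=3))
E
```

```text
tray z 0.004699254800648617 0.004442803707990439
[(np.float64(0.002), np.int64(672)), (np.float64(0.004), np.int64(2043)), (np.float64(0.006), np.int64(109)), (np.float64(0.01), np.int64(554)), (np.float64(0.012), np.int64(1548)), (np.float64(0.014), np.int64(262)), (np.float64(0.016), np.int64(94)), (np.float64(0.018), np.int64(1100)), (np.float64(0.02), np.int64(510)), (np.float64(0.022), np.int64(1089)), (np.float64(0.024), np.int64(485)), (np.float64(0.028), np.int64(164)), (np.float64(0.03), np.int64(126)), (np.float64(0.032), np.int64(155)), (np.float64(0.034), np.int64(77)), (np.float64(0.036), np.int64(163)), (np.float64(0.04), np.int64(112)), (np.float64(0.042), np.int64(130)), (np.float64(0.044), np.int64(109)), (np.float64(0.046), np.int64(116)), (np.float64(0.048), np.int64(263)), (np.float64(0.05), np.int64(120)), (np.float64(0.052), np.int64(98)), (np.float64(0.054), np.int64(440)), (np.float64(0.056), np.int64(1251)), (np.float64(0.058), np.int64(393)), (np.float64(0.06), np.int64(305)), (np.float64(0.062), np.int64(883)), (np.float64(0.064), np.int64(2145)), (np.float64(0.066), np.int64(85)), (np.float64(0.07), np.int64(115)), (np.float64(0.072), np.int64(293)), (np.float64(0.078), np.int64(227)), (np.float64(0.08), np.int64(765)), (np.float64(0.082), np.int64(123))]
rim 4421 ((533.1423950195312, -103.87324523925781), (109.73115539550781, 169.2041015625), 83.18949127197266) 0.0640601054407719
lip/hi 1535 ((533.1766967773438, -103.80250549316406), (84.1849365234375, 170.51194763183594), 83.22457122802734) 0.08030648519817979
all 5994 ((534.6366577148438, -92.08653259277344), (132.97073364257812, 170.60353088378906), 83.63880157470703) 0.06459521029982634
steel 745
t: 2.7
tcp_pos: [0.4895, 0.2654, 0.1986]
tool_rot: [0.805, 0.594, -0.001, -0.001]
force: [-0.3, -1.3, -0.9]
finger_gap: 1.004
gripper_force: 0.0
```

View pics/w2b.png

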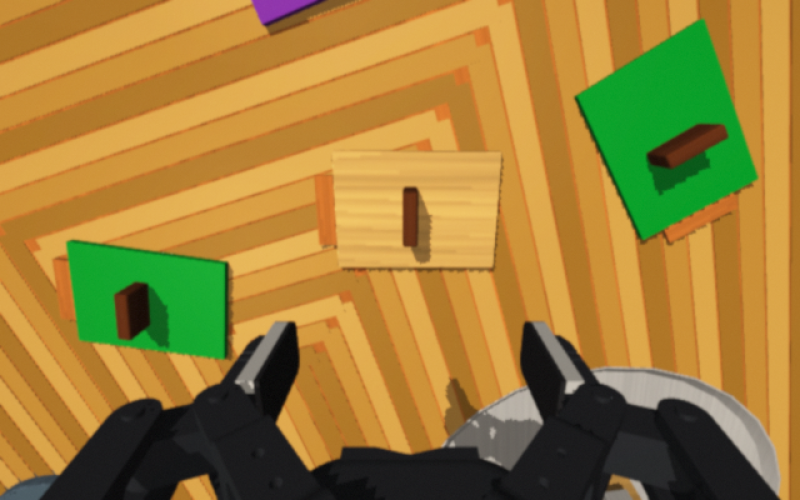

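The wrist view shows the wooden lid squarely beneath, with its plate at 335–500 × 152–268, the handle at (411,217) and the tongue on the left at x≈325.

```bash
python3 - <<'E'
from h import *
s=dict(np.load('/tmp/w2.npz')); c=cloud(s); px=s['pixels'].astype(int)
sub=(slice(112,224),slice(245,410)); z=c[sub][...,2]
h,e=np.histogram(z,np.arange(-.01,.1,.002)); print([(round(float(b),3),int(n)) for b,n in zip(e,h) if n>60])
r,g,b=[px[sub][...,i] for i in range(3)]
p=c[sub]
for nm,m in (('plate',(z>.0045)&(z<.015)),('handle',(z>.025)),('handletop',(z>.0335))):
    m=cv2.morphologyEx(m.astype(np.uint8),cv2.MORPH_OPEN,np.ones((3,3)))>0
    q=p[m]
    if len(q)<10: print(nm,len(q));continue
    print(nm,len(q),cv2.minAreaRect((q[:,:2]*1000).astype(np.float32)),np.median(q[:,2]),q[:,2].max())
top=dict(np.load('/tmp/top0.npz'))
# two-ray: handle top in wrist & top
def ray(s,u,v): e=np.array(s['eye']); d=world(s,u,v,1.)-e; return e,d/np.linalg.norm(d)
e1,d1=ray(s,411/1.25-.4,216/1.25-.4); e2,d2=ray(top,276.3,202.3)
A=np.stack([d1,-d2],1); t=np.linalg.lstsq(A,e2-e1,rcond=None)[0]; print('two-ray',e1+d1*t[0],e2+d2*t[1])
E
```

```text
[(-0.002, 539), (0.0, 4513), (0.002, 501), (0.004, 644), (0.006, 3091), (0.008, 8335), (0.01, 209), (0.034, 196), (0.036, 334)]
plate 12065 ((487.31536865234375, 271.0443115234375), (100.20635986328125, 153.5975341796875), 72.37464904785156) 0.008434614041491206 0.01477957312295991
handle 569 ((498.3070373535156, 296.8289489746094), (98.25958251953125, 11.721426963806152), 72.61627960205078) 0.0362831529754748 0.3275093519858342
handletop 545 ((498.37872314453125, 296.8116149902344), (98.24759674072266, 11.696083068847656), 72.4918441772461) 0.036339420392448474 0.3275093519858342
two-ray [0.49031851 0.26988561 0.01945363] [0.49095672 0.26944507 0.01951311]
```

```bash
python3 - <<'E'
from h import *
plan([.4902,.270,.025],tool(np.radians(72.4)),dp=36)
E
```

```text
n 5 yaw0 72.8 rotvec [-0.002  0.002  0.007]
[0.0016, -0.0004, 0.0435, -0.003, 0.003, 0.012]
[0.0016, -0.0004, 0.0435, -0.003, 0.003, 0.012]
[0.0016, -0.0004, 0.0435, -0.003, 0.003, 0.012]
[0.0015, -0.0004, 0.0435, -0.003, 0.003, 0.012]
[0.0015, -0.0004, 0.0435, -0.003, 0.003, 0.012]
```

```bash
python3 -m pendant '[[[0.002,-0.0005,0.0435,0,0,0.012,1],[0.002,-0.0005,0.0435,0,0,0.012,1],[0.0015,-0.0004,0.0435,0,0,0.012,1],[0.0015,-0.0004,0.0435,0,0,0.012,1],[0.0015,-0.0004,0.042,0,0,0.012,1],[0,0,0,0,0,0,1],[0,0,0,0,0,0,0],[0,0,0,0,0,0,0],[0,0,0,0,0,0,0],[0,0,0,0,0,0,0],[0,0,0,0,0,0,0],[0,0,0,0,0,0,0]]]' 80; python3 - <<'E'
from h import *
st=monitor.sense(); print(st['tcp_pos'],R.from_quat(st['tool_rot']).as_euler('ZYX',degrees=True),st['t'])
s=snap('wrist','w3')
E
```

```text
t: 3.95
tcp_pos: [0.4918, 0.2706, 0.0287]
tool_rot: [0.807, 0.59, 0.001, 0.0]
force: [0.1, -0.5, 5.9]
finger_gap: 0.12
gripper_force: 80.2
[0.49180018 0.2706002  0.02866998] [ 7.22956231e+01 -5.87936414e-02  1.79905622e+02] 3.95
```

View pics/w3.png

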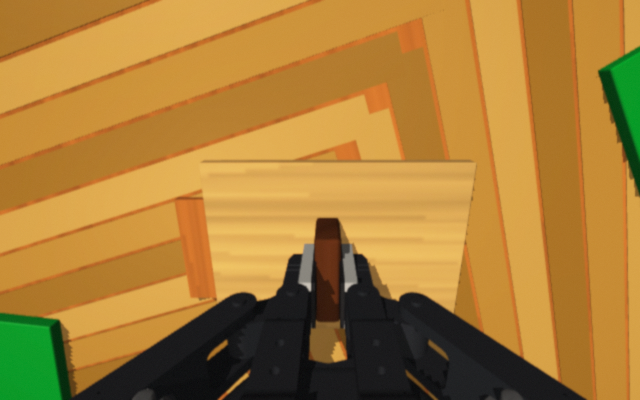

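The handle is between the pads (328,260). I'll lift, tilt it and carry it to a point above the insertion pose.

```bash
cat >> h.py <<'E'
C0=np.array([.5332,-.1038,.0045]); CR=R.from_euler('z',-6.8,degrees=True); H=.0064
M=R.from_matrix(np.array([[0,1,0],[1,0,0],[0,0,-1.]]))
def lidpose(xt,zt,th,y=0.):
    "tcp pose for tongue tip underside at case (xt,y,zt) mm, tilt th deg"
    L=R.from_euler('y',-th,degrees=True)
    p=np.array([xt,y,zt])/1e3+L.apply([.0795,0,.022+H])
    return C0+CR.apply(p), CR*L*M
def where():
    st=monitor.sense(); L=CR.inv()*R.from_quat(st['tool_rot'])*M.inv()
    tip=CR.inv().apply(st['tcp_pos']-C0)+L.apply([-.0795,0,-.022-H])
    print('tip mm',(tip*1e3).round(1),'tcp case',(CR.inv().apply(st['tcp_pos']-C0)*1e3).round(1),'lid rot',L.as_euler('ZYX',degrees=True).round(2),'F',CR.inv().apply(st['force']).round(1),'T',np.round(st['ft_torque'],2),'gap',round(float(st['finger_gap']),3),round(float(st['gripper_force'])),'t',round(st['t'],2))
E
python3 - <<'E'
from h import *
where(); st=monitor.sense(); up=st['tcp_pos']+[0,0,.16]
p,r=lidpose(-62,120,15); print(p,r.as_quat()); plan(p,r,dp=40,p0=up,R0=R.from_quat(st['tool_rot']))
E
```

```text
tip mm [-163.5  381.9   -4.4] tcp case [-85.5 366.9  24.2] lid rot [-10.9   -0.09   0.06] F [-1.  -1.   6.9] T [-0.11  0.16  0.05] gap 0.121 80 t 4.0
[ 0.5405883  -0.104681    0.17250841] [0.74140057 0.65824623 0.08665976 0.09760724]
n 10 yaw0 72.3 rotvec [-0.259  0.024 -0.189]
[-0.0428, 0.0201, 0.002, -0.216, 0.02, -0.158]
[-0.0432, 0.0192, 0.0024, -0.216, 0.02, -0.158]
[-0.0436, 0.0183, 0.0028, -0.216, 0.02, -0.158]
[-0.0439, 0.0174, 0.0032, -0.216, 0.02, -0.158]
[-0.0442, 0.0165, 0.0035, -0.216, 0.02, -0.158]
[-0.0446, 0.0155, 0.0038, -0.216, 0.02, -0.158]
[-0.0449, 0.0146, 0.0041, -0.216, 0.02, -0.158]
[-0.0451, 0.0136, 0.0043, -0.216, 0.02, -0.158]
[-0.0454, 0.0127, 0.0046, -0.216, 0.02, -0.158]
[-0.0456, 0.0117, 0.0048, -0.216, 0.02, -0.158]
```

```bash
python3 -m pendant '[[[0,0,-0.03,0,0,0,0],[0,0,-0.05,0,0,0,0],[0,0,-0.05,0,0,0,0],[0,0,-0.05,0,0,0,0],[0,0,-0.025,0,0,0,0],[-0.043,0.020,0.002,-0.216,0.02,-0.158,0],[-0.043,0.019,0.0024,-0.216,0.02,-0.158,0],[-0.0436,0.0183,0.0028,-0.216,0.02,-0.158,0],[-0.044,0.0174,0.0032,-0.216,0.02,-0.158,0],[-0.044,0.0165,0.0035,-0.216,0.02,-0.158,0],[-0.0446,0.0155,0.0038,-0.216,0.02,-0.158,0],[-0.045,0.0146,0.0041,-0.216,0.02,-0.158,0],[-0.045,0.0136,0.0043,-0.216,0.02,-0.158,0],[-0.045,0.0127,0.0046,-0.216,0.02,-0.158,0],[-0.0456,0.0117,0.0048,-0.216,0.02,-0.158,0],[0,0,0,0,0,0,0],[0,0,0,0,0,0,0]]]'
python3 - <<'E'
from h import *
where(); s=snap('wrist','w4'); snap('side','side4'); snap('top','top4')
p,r=lidpose(-62,80,15); plan(p,r,dp=25)
c=cloud(s); px=s['pixels'].astype(int)
E
```

```text
t: 5.7
tcp_pos: [0.5389, -0.105, 0.1748]
tool_rot: [0.742, 0.658, 0.085, 0.096]
force: [0.6, 0.6, -1.9]
finger_gap: 0.12
gripper_force: 79.0
tip mm [-63.9  -0.3 122.6] tcp case [  5.8  -0.5 170.3] lid rot [ -0.13 -14.78   0.  ] F [ 0.5  0.6 -1.9] T [ 0.05  0.23 -0.02] gap 0.12 79 t 5.7
n 2 yaw0 83.3 rotvec [-0.003 -0.     0.001]
[-0.0009, -0.0057, 0.0259, -0.014, -0.001, 0.006]
[-0.0009, -0.0058, 0.0259, -0.014, -0.001, 0.006]
```

View pics/w4.png

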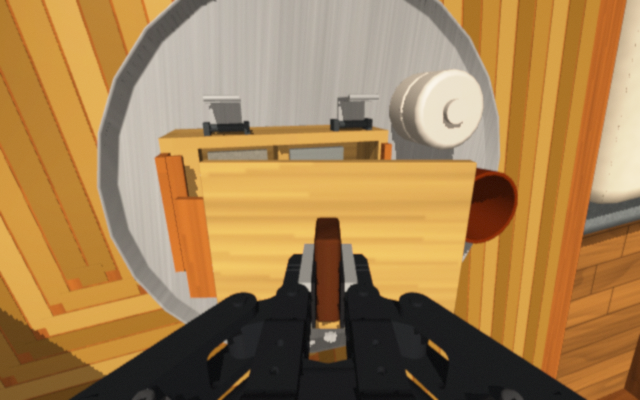

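The lid is held tilted over the case. The tongue's end runs from (177,198) to (190,296), the lip is at (158–180, 155–270), and the case's +y rim is visible above.

```bash
python3 - <<'E'
from h import *
s=dict(np.load('/tmp/w4.npz')); c=cloud(s); st=monitor.sense()
L=CR.inv()*R.from_quat(st['tool_rot'])*M.inv()
q=(R.from_quat(st['tool_rot'])*M.inv()).inv().apply((c-st['tcp_pos']).reshape(-1,3)).reshape(c.shape)*1e3  # lid axes, from tcp
pl=q[175:250,220:290]; print('plate z rel tcp',np.median(pl[...,2]), 'slope', np.polyfit(pl[...,0].ravel(),pl[...,2].ravel(),1), 'edges y at top', q[162:168,300].round(1)[:,1])
for v in (215,240,270): print(v,[q[v,u].round(1).tolist() for u in (range(174,192,2))][:6])
k=CR.inv().apply((c-C0).reshape(-1,3)).reshape(c.shape)*1e3
print('lip', [k[175,u].round(1).tolist() for u in range(156,190,3)])
print('lip y+ end', [k[v,170].round(1).tolist() for v in range(148,162,2)])
print('rim +y', [k[v,290].round(1).tolist() for v in range(122,150,3)])
E
```

```text
plate z rel tcp -20.065297622954475 slope [  0.17686764 -12.72651309] edges y at top [47.5 47.3 46.7 46.4 45.9 45.3]
215 [[-105.7, 1.1, -68.1], [-105.5, 0.2, -70.2], [-79.6, 19.2, -22.9], [-78.5, 19.2, -22.8], [-77.9, 18.8, -23.7], [-76.6, 19.0, -23.2]]
240 [[-109.0, -17.9, -68.4], [-107.9, -18.3, -69.1], [-106.7, -18.5, -69.5], [-105.5, -18.6, -69.8], [-79.7, 4.7, -22.8], [-78.7, 4.6, -22.9]]
270 [[-151.9, -84.6, -137.2], [-111.0, -41.6, -67.6], [-109.7, -41.8, -67.9], [-108.8, -42.4, -68.9], [-107.5, -42.6, -69.1], [-106.5, -43.2, -70.1]]
lip [[-106.1, 13.0, 0.3], [-84.0, 30.8, 77.3], [-82.7, 30.2, 75.4], [-80.7, 30.3, 76.5], [-79.1, 30.0, 75.7], [-77.3, 29.9, 75.5], [-75.6, 29.6, 75.0], [-73.6, 29.7, 75.9], [-72.0, 29.3, 74.9], [-70.2, 29.1, 74.6], [-71.0, 25.6, 60.2], [-69.2, 25.2, 59.2]]
lip y+ end [[-78.6, 45.2, 59.7], [-78.9, 43.8, 59.3], [-79.5, 42.1, 57.6], [-79.4, 41.0, 59.1], [-76.3, 42.3, 74.4], [-76.0, 41.4, 76.5], [-76.3, 40.0, 76.1]]
rim +y [[13.9, 55.4, -0.6], [13.9, 52.6, -1.1], [10.8, 52.1, 20.0], [7.4, 52.2, 43.0], [5.0, 51.9, 59.2], [4.7, 49.8, 60.6], [4.8, 47.4, 59.3], [4.7, 45.2, 59.5], [12.0, 34.3, 7.0], [10.4, 33.3, 17.1]]
```

```bash
python3 -m pendant '[[[0,-0.0056,0.0228,0,0,0,0],[0,-0.0056,0.0228,0,0,0,0],[0,-0.0056,0.0228,0,0,0,0],[0,0,0,0,0,0,0],[0,0,0,0,0,0,0]]]'
python3 - <<'E'
from h import *
where()
p,r=lidpose(-63,62,15); plan(p,r,dp=1)
E
```

```text
t: 6.35
tcp_pos: [0.5407, -0.1035, 0.1189]
tool_rot: [0.741, 0.659, 0.086, 0.097]
force: [0.4, -0.7, -2.5]
finger_gap: 0.119
gripper_force: 78.9
tip mm [-62.1   1.1  66.5] tcp case [  7.4   1.2 114.4] lid rot [  0.09 -14.85  -0.03] F [ 0.4 -0.6 -2.5] T [-0.01  0.27  0.  ] gap 0.119 79 t 6.35
n 5 yaw0 83.3 rotvec [-0.003  0.     0.002]
[-0.0003, -0.0005, 0.001, -0.004, 0.0, 0.003]
[-0.0003, -0.0005, 0.001, -0.004, 0.0, 0.003]
[-0.0003, -0.0005, 0.001, -0.004, 0.0, 0.003]
[-0.0003, -0.0005, 0.001, -0.004, 0.0, 0.003]
[-0.0003, -0.0005, 0.001, -0.004, 0.0, 0.003]
```

```bash
python3 -m pendant '[[[-0.0006,-0.0012,0.003,0,0,0,0],[-0.0006,-0.0012,0.003,0,0,0,0],[0,0,0,0,0,0,0]]]'
python3 - <<'E'
from h import *
where()
E
python3 -m pendant '[[[0,-0.004,-0.0011,0,0,0,0],[0,-0.004,-0.0011,0,0,0,0],[0,0,0,0,0,0,0]]]'
python3 - <<'E'
from h import *
where()
E
```

```text
t: 6.65
tcp_pos: [0.5401, -0.1055, 0.1141]
tool_rot: [0.741, 0.658, 0.086, 0.097]
force: [-0.6, 0.1, -1.6]
finger_gap: 0.119
gripper_force: 78.9
tip mm [-62.4  -0.9  61.7] tcp case [  7.1  -0.9 109.6] lid rot [ 1.000e-02 -1.493e+01 -6.000e-02] F [-0.6  0.1 -1.6] T [-0.01  0.24  0.01] gap 0.119 79 t 6.65
t: 6.95
tcp_pos: [0.5326, -0.1045, 0.1138]
tool_rot: [0.742, 0.658, 0.086, 0.097]
force: [0.1, -1.4, -2.6]
finger_gap: 0.118
gripper_force: 78.9
tip mm [-70.1  -0.7  61.5] tcp case [ -0.5  -0.7 109.3] lid rot [ -0.02 -14.83  -0.02] F [ 0.2 -1.3 -2.6] T [0.05 0.29 0.02] gap 0.118 79 t 6.95
```

```bash
python3 -m pendant '[[[0,-0.004,-0.0011,0,0,0,0],[0,-0.004,-0.0011,0,0,0,0],[0,0,0,0,0,0,0]]]'
python3 - <<'E'
from h import *
where(); s=snap('side','side5'); w=snap('wrist','w5')
a=s['pixels'][130:210,300:410,::-1]; b=w['pixels'][100:330,100:420,::-1]
o=np.zeros((600,800,3),np.uint8); A=cv2.resize(a,None,fx=5,fy=5,interpolation=3); B=cv2.resize(b,(250,180)); o[:400,:550]=A; o[:180,550:]=B; cv2.imwrite('pics/s5.png',o)
p,r=lidpose(-76.6,60.5,4); plan(p,r,n=4)
E
```

```text
t: 7.25
tcp_pos: [0.5264, -0.1038, 0.1138]
tool_rot: [0.742, 0.658, 0.086, 0.097]
force: [-0.6, 0.2, -1.7]
finger_gap: 0.116
gripper_force: 79.1
tip mm [-76.3  -0.8  61.5] tcp case [ -6.8  -0.8 109.3] lid rot [-1.000e-02 -1.487e+01 -4.000e-02] F [-0.6  0.2 -1.7] T [ 0.04  0.19 -0.01] gap 0.116 79 t 7.25
n 4 yaw0 83.2 rotvec [ 0.19   0.001 -0.   ]
[0.0003, 0.0009, 0.0051, 0.396, 0.002, -0.0]
[0.0003, 0.0012, 0.005, 0.396, 0.002, -0.0]
[0.0003, 0.0014, 0.005, 0.396, 0.002, -0.0]
[0.0003, 0.0017, 0.0049, 0.396, 0.002, -0.0]
```

View pics/s5.png

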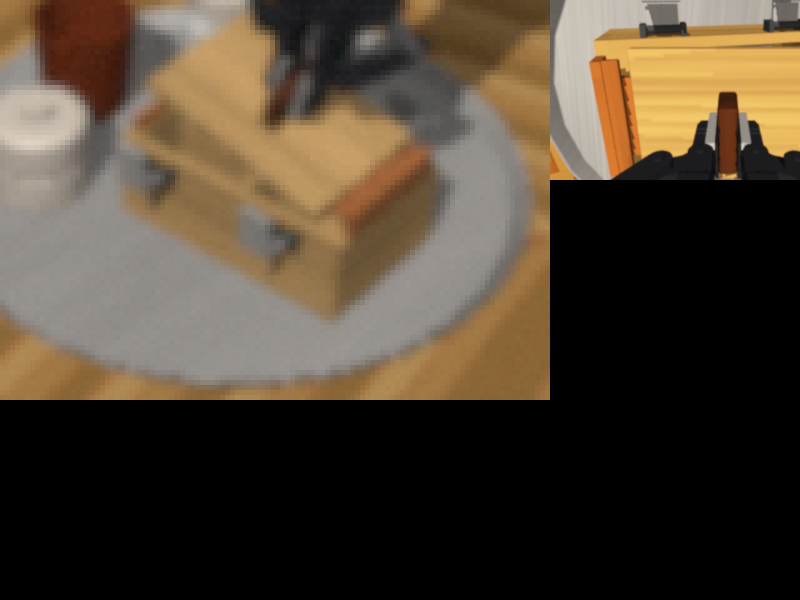

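The tongue is under the lip: at (385,185) in the enlarged side view and (625,110) in the wrist inset. The far end is raised, so I'll swing it down.

```bash
python3 -m pendant '[[[0.0003,0.0009,0.0051,0.396,0,0,0],[0.0003,0.0012,0.005,0.396,0,0,0],[0.0003,0.0014,0.005,0.396,0,0,0],[0.0003,0.0017,0.0049,0.396,0,0,0],[0,0,0,0,0,0,0]]]'
python3 - <<'E'
from h import *
where()
p,r=lidpose(-76.3,60,0); plan(p,r,n=2)
E
```

```text
t: 7.85
tcp_pos: [0.5359, -0.1044, 0.0987]
tool_rot: [0.747, 0.664, 0.023, 0.027]
force: [0.1, 0.3, -2.9]
finger_gap: 0.12
gripper_force: 79.0
tip mm [-74.5  -0.4  60.2] tcp case [ 2.8 -0.3 94.2] lid rot [ 0.03 -4.14 -0.09] F [ 0.1  0.3 -2.9] T [ 0.07  0.05 -0.01] gap 0.12 79 t 7.85
n 2 yaw0 83.2 rotvec [0.072 0.002 0.   ]
[0.0002, -0.0, 0.0036, 0.301, 0.006, 0.002]
[0.0002, 0.0001, 0.0036, 0.301, 0.006, 0.002]
```

```bash
python3 -m pendant '[[[0,-0.002,0,0,0,0,0],[0,0,0.0036,0.3,0,0,0],[0,0.001,0.0036,0.3,0,0,0],[0,0,0,0,0,0,0],[0,0,0,0,0,0,0]]]'
python3 - <<'E'
from h import *
where()
E
```

```text
t: 8.35
tcp_pos: [0.5346, -0.1042, 0.0934]
tool_rot: [0.748, 0.664, 0.0, 0.001]
force: [3.7, -0.3, -1.6]
finger_gap: 0.117
gripper_force: 79.1
tip mm [-78.   -0.2  60.3] tcp case [ 1.5 -0.2 88.9] lid rot [-0.02 -0.13 -0.08] F [ 3.7  0.2 -1.6] T [-0.08 -0.77  0.08] gap 0.117 79 t 8.35
```

```bash
python3 -m pendant '[[[0,0.0016,0.0006,0,0,0,0],[0,0,0,0,0,0,0],[0,0,0,0,0,0,0.5],[0,0,0,0,0,0,0.5],[0,0,0,0,0,0,0.5],[0,0,-0.03,0,0,0,0.5],[0,0,-0.06,0,0,0,0.5],[0,0,-0.06,0,0,0,0.5],[0,0,-0.06,0,0,0,0],[0,0,0,0,0,0,0]]]'
python3 - <<'E'
from h import *
where(); s=snap('wrist','w6'); c=cloud(s)
k=CR.inv().apply((c-C0).reshape(-1,3)).reshape(c.shape)*1e3
m=(k[...,2]>64)&(k[...,2]<71.5)&(abs(k[...,0])<85)&(abs(k[...,1])<56); m=cv2.morphologyEx(m.astype(np.uint8),cv2.MORPH_OPEN,np.ones((3,3)))>0
q=k[m]; A=np.c_[q[:,:2],np.ones(len(q))]; print('lid plane',np.linalg.lstsq(A,q[:,2],rcond=None)[0],cv2.minAreaRect(q[:,:2].astype(np.float32)))
for i,(x,y) in enumerate(((-40,1),(56,1),(56,-1),(-40,-1))):
    m=(abs(k[...,0]-x)<13)&(k[...,1]*y>60)&(k[...,1]*y<90)&(k[...,2]>45)&(k[...,2]<95); q=k[m]
    if len(q): print('clip',i+1,len(q),np.median(q[:,0]),np.percentile(q,95,axis=0),np.percentile(q,5,axis=0))
E
```

```text
t: 9.35
tcp_pos: [0.5387, -0.1051, 0.2674]
tool_rot: [0.748, 0.664, 0.002, 0.006]
force: [1.7, -0.9, 1.3]
finger_gap: 0.171
gripper_force: 0.0
tip mm [-73.6  -0.8 233.6] tcp case [  5.6  -0.6 262.9] lid rot [ 0.01 -0.66 -0.27] F [ 1.8 -0.7  1.3] T [ 0.   -0.03 -0.02] gap 0.171 0 t 9.35
lid plane [ 3.29351032e-03 -9.73389819e-04  6.79088550e+01] ((7.169059753417969, -0.6960411071777344), (99.61246490478516, 155.68797302246094), 89.94463348388672)
clip 1 432 -39.62510993004315 [-29.21207128  79.06059522  79.53266925] [-49.9726533   60.89551328  50.37938617]
clip 2 448 55.78877414771171 [65.93896211 79.62932219 79.48271498] [45.39456365 60.81000516 50.51076659]
clip 3 480 56.15929148776192 [ 66.05266658 -61.46874496  79.26687827] [ 45.71095874 -76.96236158  51.15300152]
clip 4 483 -39.74434788711228 [-29.56211912 -62.37856424  79.25975827] [-49.80931083 -77.78257681  51.0068242 ]
```

View pics/w6.png

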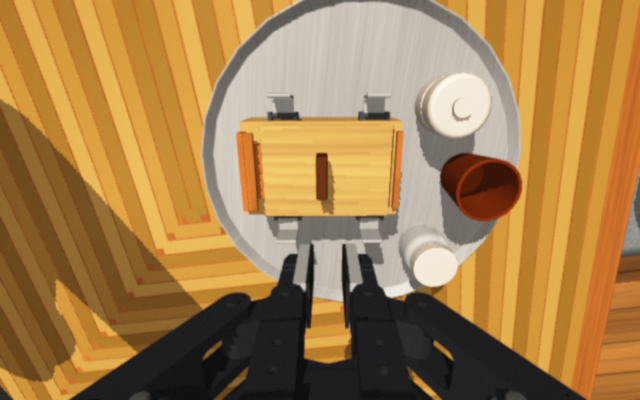

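The lid lies flat (plane z ≈ 68, slope ≈ 0) between the lip at (248,170) and the stop at (397,170). All four clips are still open. I'll start with clip_1.

```bash
python3 -m pendant '[[[0.0324,-0.0142,0.0353,0,0,0,0],[0.0324,-0.0142,0.0353,0,0,0,0],[0.0324,-0.0142,0.0353,0,0,0,0],[0.0324,-0.0142,0.0353,0,0,0,0],[0,0,0.035,0,0,0,0],[0,0,0.035,0,0,0,0],[0,0,0,0,0,0,0],[0,0,0,0,0,0,0]]]'
python3 - <<'E'
from h import *
where()
E
```

```text
t: 10.2
tcp_pos: [0.5007, 0.0046, 0.0906]
tool_rot: [0.748, 0.664, -0.002, -0.002]
force: [1.4, -0.1, 0.5]
finger_gap: 0.001
gripper_force: 0.0
tip mm [-124.8  103.8   58.2] tcp case [-45.1 103.8  86.1] lid rot [-0.01  0.35 -0.02] F [1.4 0.1 0.5] T [ 0.   -0.03 -0.  ] gap 0.001 0 t 10.2
```

```bash
python3 -m pendant '[[[0,0.0062,0,0,0,0,0],[-0.0125,0,0,0,0,0,0],[-0.0125,0,0,0,0,0,0],[-0.0125,0,-0.001,0,0,0,0],[-0.0075,0,-0.003,0,0,0,0],[0,0,0,0,0,0,0]]]'
python3 - <<'E'
from h import *
where()
E
python3 -m pendant '[[[-0.008,0,-0.0025,0,0,0,0],[-0.008,0,-0.0015,0,0,0,0],[0,0,0,0,0,0,0]]]'
python3 - <<'E'
from h import *
where(); s=snap('wrist','w7'); c=cloud(s)
E
```

```text
t: 10.8
tcp_pos: [0.5041, -0.0332, 0.0973]
tool_rot: [0.748, 0.663, 0.001, 0.001]
force: [-1.1, 2.8, 13.0]
finger_gap: 0.002
gripper_force: 5.3
tip mm [-116.6   66.8   64.2] tcp case [-37.2  66.7  92.8] lid rot [-0.1  -0.17 -0.07] F [-1.4  2.7 13. ] T [ 0.3   0.1  -0.06] gap 0.002 5 t 10.8
t: 11.1
tcp_pos: [0.5012, -0.0461, 0.0984]
tool_rot: [0.748, 0.663, -0.001, -0.0]
force: [-0.3, -0.3, -0.1]
finger_gap: -0.003
gripper_force: 0.0
tip mm [-118.1   53.6   65.6] tcp case [-38.6  53.5  93.9] lid rot [-0.08  0.08 -0.08] F [-0.3 -0.3 -0.1] T [-0.07  0.04  0.04] gap -0.003 0 t 11.1
```

```bash
cat >> h.py <<'E'
def clips(s):
    c=cloud(s); k=CR.inv().apply((c-C0).reshape(-1,3)).reshape(c.shape)*1e3; px=s['pixels'].astype(int)
    for i,(x,y) in enumerate(((-40,1),(56,1),(56,-1),(-40,-1))):
        a=(abs(k[...,0]-x)<9); grey=(abs(px[...,0]-px[...,2])<35)
        o=a&(k[...,1]*y>64)&(k[...,1]*y<84)&(k[...,2]>60)&(k[...,2]<84)
        h=a&(k[...,1]*y>30)&(k[...,1]*y<48)&(k[...,2]>60)&(k[...,2]<80)
        print('clip',i+1,'open px',o.sum(),'shut px',(h&grey).sum(),'of',h.sum(),'z',np.median(k[h&grey][:,2]) if (h&grey).any() else None)
E
python3 - <<'E'
from h import *
clips(dict(np.load('/tmp/w6.npz'))); clips(dict(np.load('/tmp/w7.npz'))); clips(snap('side','side7'))
E
```

```text
clip 1 open px 95 shut px 0 of 298 z None
clip 2 open px 113 shut px 0 of 314 z None
clip 3 open px 170 shut px 0 of 247 z None
clip 4 open px 172 shut px 0 of 245 z None
clip 1 open px 5 shut px 0 of 0 z None
clip 2 open px 584 shut px 0 of 868 z None
clip 3 open px 0 shut px 0 of 0 z None
clip 4 open px 0 shut px 0 of 0 z None
clip 1 open px 0 shut px 12 of 12 z 70.14945898838727
clip 2 open px 24 shut px 0 of 26 z None
clip 3 open px 0 shut px 0 of 1 z None
clip 4 open px 27 shut px 0 of 22 z None
```

```bash
python3 -m pendant '[[[0,0,-0.035,0,0,0,0],[0,0,-0.035,0,0,0,0],[-0.0391,0.0237,0,0,0,0,0],[-0.0391,0.0237,0,0,0,0,0],[-0.0391,0.0237,0,0,0,0,0],[-0.0391,0.0237,0,0,0,0,0],[-0.0391,0.0237,0,0,0,0,0],[0,0,0.04,0,0,0,0],[0,0,0.04,0,0,0,0],[0,0,0,0,0,0,0],[0,0,0,0,0,0,0]]]'
python3 - <<'E'
from h import *
where()
E
```

```text
t: 12.3
tcp_pos: [0.5761, -0.2108, 0.0893]
tool_rot: [0.748, 0.664, -0.001, -0.002]
force: [0.2, 0.3, 1.2]
finger_gap: -0.004
gripper_force: 0.0
tip mm [ -24.3 -101.1   56.7] tcp case [  55.3 -101.2   84.8] lid rot [-0.    0.25  0.01] F [0.2 0.3 1.2] T [-0.02 -0.05  0.04] gap -0.004 0 t 12.3
```

```bash
python3 -m pendant '[[[0.0125,0.0005,0,0,0,0,0],[0.0125,0,0,0,0,0,0],[0.0115,0,-0.002,0,0,0,0],[0.0075,0,-0.003,0,0,0,0],[0,0,0,0,0,0,0],[0.008,0,-0.0025,0,0,0,0],[0.008,0,-0.0015,0,0,0,0],[0,0,0,0,0,0,0]]]'
python3 - <<'E'
from h import *
where(); clips(snap('side','side8')); clips(snap('wrist','w8')); clips(snap('top','top8'))
E
```

```text
t: 13.1
tcp_pos: [0.5829, -0.1616, 0.0979]
tool_rot: [0.747, 0.664, -0.001, -0.001]
force: [-0.0, -0.0, 0.4]
finger_gap: -0.001
gripper_force: 0.0
tip mm [-23.3 -51.6  65.2] tcp case [ 56.2 -51.5  93.4] lid rot [ 0.07  0.1  -0.  ] F [-0.  -0.   0.4] T [-0.02 -0.01  0.05] gap -0.001 0 t 13.1
clip 1 open px 0 shut px 22 of 22 z 71.28837220531065
clip 2 open px 22 shut px 0 of 18 z None
clip 3 open px 0 shut px 15 of 22 z 73.87395130600532
clip 4 open px 24 shut px 0 of 18 z None
clip 1 open px 0 shut px 1766 of 1766 z 72.40282203821693
clip 2 open px 0 shut px 0 of 1641 z None
clip 3 open px 0 shut px 972 of 972 z 72.52374034392778
clip 4 open px 820 shut px 0 of 1024 z None
clip 1 open px 0 shut px 0 of 0 z None
clip 2 open px 0 shut px 0 of 0 z None
clip 3 open px 0 shut px 0 of 0 z None
clip 4 open px 0 shut px 0 of 0 z None
```

```bash
python3 -m pendant '[[[0,0,-0.035,0,0,0,0],[0,0,-0.035,0,0,0,0],[0.0483,0,0,0,0,0,0],[0.0483,0,0,0,0,0,0],[0.0483,0,0,0,0,0,0],[0.0483,0,0,0,0,0,0],[0,0,0.04,0,0,0,0],[0,0,0.04,0,0,0,0],[0,0,0,0,0,0,0],[0,0,0,0,0,0,0]]]'
python3 - <<'E'
from h import *
where()
E
```

```text
t: 14.25
tcp_pos: [0.6007, -0.0101, 0.0884]
tool_rot: [0.748, 0.664, -0.002, -0.001]
force: [-0.3, -0.5, 0.3]
finger_gap: -0.001
gripper_force: 0.0
tip mm [-23.7 101.1  55.9] tcp case [ 55.9 101.1  83.9] lid rot [-0.02  0.24 -0.03] F [-0.3 -0.5  0.3] T [ 0.02 -0.02  0.04] gap -0.001 0 t 14.25
```

Same sweep for clip_2, then across to clip_4.

```bash
python3 -m pendant '[[[-0.0125,0,0,0,0,0,0],[-0.0125,0,-0.0005,0,0,0,0],[-0.0115,0,-0.0025,0,0,0,0],[-0.0075,0,-0.003,0,0,0,0],[0,0,0,0,0,0,0],[-0.008,0,-0.0025,0,0,0,0],[-0.008,0,-0.0015,0,0,0,0],[0,0,0,0,0,0,0]]]'
python3 - <<'E'
from h import *
where(); clips(snap('side','side9'))
E
python3 -m pendant '[[[0,0,-0.035,0,0,0,0],[0,0,-0.035,0,0,0,0],[-0.0386,-0.024,0,0,0,0,0],[-0.0386,-0.024,0,0,0,0,0],[-0.0386,-0.024,0,0,0,0,0],[-0.0386,-0.024,0,0,0,0,0],[-0.0386,-0.024,0,0,0,0,0],[0,0,0.04,0,0,0,0],[0,0,0.04,0,0,0,0],[0,0,0,0,0,0,0],[0,0,0,0,0,0,0]]]'
python3 - <<'E'
from h import *
where(); clips(snap('wrist','w9'))
E
```

```text
t: 15.05
tcp_pos: [0.5958, -0.0596, 0.0976]
tool_rot: [0.748, 0.663, -0.001, 0.0]
force: [0.9, -1.3, 1.0]
finger_gap: 0.001
gripper_force: 0.0
tip mm [-22.6  51.4  64.8] tcp case [56.9 51.3 93.1] lid rot [-0.1   0.04 -0.1 ] F [ 1.1 -1.2  1. ] T [-0.01 -0.04  0.04] gap 0.001 0 t 15.05
clip 1 open px 0 shut px 21 of 23 z 70.48193155346588
clip 2 open px 0 shut px 9 of 9 z 70.68976422152579
clip 3 open px 0 shut px 15 of 18 z 70.73353668224608
clip 4 open px 28 shut px 0 of 18 z None
t: 16.2
tcp_pos: [0.4815, -0.1995, 0.089]
tool_rot: [0.748, 0.664, -0.001, -0.001]
force: [-0.6, 0.5, 0.1]
finger_gap: 0.0
gripper_force: 0.0
tip mm [-119.6 -101.2   56.4] tcp case [ -40.  -101.2   84.5] lid rot [-0.01  0.22  0.  ] F [-0.7  0.4  0.1] T [-0.03 -0.04  0.03] gap 0.0 0 t 16.2
clip 1 open px 0 shut px 0 of 0 z None
clip 2 open px 0 shut px 0 of 0 z None
clip 3 open px 0 shut px 1601 of 1601 z 72.54602826873597
clip 4 open px 852 shut px 0 of 1511 z None
```

```bash
python3 -m pendant '[[[0.0125,0,0,0,0,0,0],[0.0125,0,0,0,0,0,0],[0.0115,0,-0.002,0,0,0,0],[0.0075,0,-0.003,0,0,0,0],[0,0,0,0,0,0,0],[0.008,0,-0.0025,0,0,0,0],[0.008,0,-0.0015,0,0,0,0],[0,0,0,0,0,0,0],[0,0,-0.05,0,0,0,0],[0,0,-0.06,0,0,0,0],[0,0.02,-0.06,0,0,0,0],[0.02,0.04,-0.04,0,0,0,0],[0,0,0,0,0,0,0],[0,0,0,0,0,0,0]]]'
python3 - <<'E'
from h import *
where(); s=snap('wrist','w10'); clips(s); c=cloud(s)
k=CR.inv().apply((c-C0).reshape(-1,3)).reshape(c.shape)*1e3
px=s['pixels'].astype(int)
m=(k[...,2]>64)&(k[...,2]<70.5)&(abs(k[...,0])<72)&(abs(k[...,1])<50)&(px[...,0]-px[...,2]>60)
q=k[m]; print('lid plane',np.linalg.lstsq(np.c_[q[:,:2],np.ones(len(q))],q[:,2],rcond=None)[0])
E
```

```text
t: 17.65
tcp_pos: [0.5371, -0.1407, 0.2639]
tool_rot: [0.747, 0.665, -0.001, -0.001]
force: [-1.2, -0.6, -0.3]
finger_gap: -0.001
gripper_force: 0.0
tip mm [-71.3 -36.3 231.2] tcp case [  8.3 -36.2 259.4] lid rot [ 0.09  0.14 -0.04] F [-1.1 -0.7 -0.3] T [-0.02 -0.01 -0.02] gap -0.001 0 t 17.65
clip 1 open px 0 shut px 365 of 365 z 72.53886923160402
clip 2 open px 0 shut px 372 of 372 z 72.51042137167605
clip 3 open px 0 shut px 278 of 278 z 72.64616747439686
clip 4 open px 0 shut px 276 of 276 z 72.64696791957404
lid plane [ 5.01029342e-03 -8.02162295e-05  6.78678293e+01]
```

View pics/w10.png

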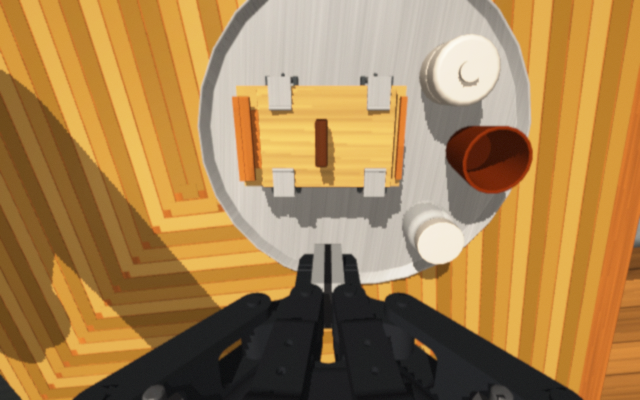

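All four clips lie flat over the lid at (279,92), (378,92), (374,182) and (284,182). The caddy, cup and jar are standing where they were, and the arm is clear.

```bash
python3 -c "
from station import job
print(job.sign_off())"
```

```text
the job is handed in; nothing more can be done
None
```

The case is closed and handed in at about 17.7 s on the robot's clock: the lid lies flat with its tongue under the lip, the clips were snapped fully down in the order 1, 3, 2, 4, and the cup, jar and caddy stand untouched.

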